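# Fetch the drain plug from under the drying rack with the reacher

### The job

The dishwasher's drain plug has slid under the low wire drying rack, where no hand fits. Take the reacher by its squeeze handle, bring its open jaws around the plug under the rack, squeeze the trigger so that they close on it, and draw the plug, still gripped, straight out of the rack's front until it stands about a hand's breadth clear of it. Then let go, leaving the plug upright and the reacher lying flat on the counter with its jaws sprung open.

Things in the scene. Friction and masses are not known exactly. Their poses are not given: they have to be found in the camera images.
- reacher: Reacher lying flat, black handle and jaws, metal shaft, 0.26 kg, mass centre at x = 45 mm. Origin: underside, mid-handle; x to the jaws, y to the trigger, z up. Handle: two upright bars along x, grip both from above at x = 0: fixed bar (outer face y = -24 mm, 50 mm tall, 110 long) and trigger bar (outer face y = +24, top at 49, 86 long); 48 mm over both. Slide it or carry it a few mm up.
- reacher_mouth (a point): Where a thing to be gripped should stand: between the jaws, at x = 255 mm, y = 0 of the reacher, 18 mm above its underside. The two upright blades (5 to 31 mm high) run from x = 206 to 290 mm and end in small inward lips. Open: about 60 mm apart here, 95 mm wide over the outsides. Behind them a head 56 mm wide, 34 mm tall, at x = 180 to 208 mm.
- reacher_trigger (a joint): Squeeze of the trigger bar towards the fixed bar: 0 released, jaws open; 0.014 m full, jaws nearly shut. Spring back: 6 N at 0, 13 N at 0.014. Both jaws swing in together, evenly: at 0.003 m still 52 mm apart, a light hold for moving the reacher; on the plug they stop at about 0.010 m. Squeezed between two fingers, the reacher's body shifts to its +y by half the travel.
- plug: The drain plug: squat round brass plug, body 32 mm in diameter and 22 mm tall, then a narrow neck and a knob 20 mm in diameter; 37 mm tall in all, about 0.12 kg. Origin: centre of its underside, z up. It stands under the rack 55 to 75 mm behind the front edge, in one of three places 80 mm apart in a row along the edge; a small clay cup and a flat white screw cap stand in the others.
- rack: Fixed low drying rack of steel wire, 260 mm deep (x), 360 mm wide (y), wires 76 to 84 mm above the counter, a thin leg at each corner, clay mugs upside down on its rear half. Origin: counter level under its centre. Its front, the side that faces the reacher, is its -x side (edge at x = -130 mm, no legs between y = -165 and +165); x points from front to rear.

How it is judged (in metres and radians):
On the way, in this order (a step that is already met when the one before it is completed fails the run):
1. the squeezed reacher's jaws hold the plug under the rack (contact force between reacher and plug above 0.5 N and value of joint reacher_trigger above 0.0075 m and x of plug in the frame of reacher between 0.21 and 0.295 m and y of plug in the frame of reacher between -0.02 and 0.02 m and x of plug in the frame of rack above -0.13 m), for 0.2 s.
2. the plug, still gripped in the jaws, is out in front of the rack, its centre at least 40 mm clear of the front edge (contact force between reacher and plug above 0.5 N and value of joint reacher_trigger above 0.0075 m and x of plug in the frame of reacher between 0.21 and 0.295 m and x of plug in the frame of rack below -0.17 m), for 0.2 s.
At the end, for the whole second after the job is handed in: The plug stands upright (within 10 degrees) and at rest on the counter in front of the rack, its centre at least 40 mm from the rack's front edge; the trigger is released (under 3 mm) and the reacher lies flat (within 7 degrees, within 10 mm of the counter) and at rest (x of plug in the frame of rack below -0.17 m and height (world z) of plug below 0.008 m and angle between plug's own z axis and vertical below 0.17 rad and linear speed of each of plug, reacher below 0.02 m/s and value of joint reacher_trigger below 0.003 m and height (world z) of reacher below 0.01 m and angle between reacher's own z axis and vertical below 0.12 rad); the robot touches nothing.
It also fails if it takes over 51 s, if anything falls off the work surface, if the arm or the gripper's body presses on something with over 40 N, if the wrist force passes 120 N, or if a joint passes its speed limit or range.

### The arm

A 6-joint arm with a two-finger parallel gripper is mounted at the origin on the work surface. World frame = base frame: x ahead of the robot, y to its left, z up, the work surface at z = 0. Lengths are in mm, angles in rad, forces in N, time in s.
With the tool pointing down it reaches from about 350 to 975 mm from the base axis. Payload 7.1 kg.
Tool frame: the origin (TCP) lies midway between the tips of the shut fingers; the grasp point (between the pads) lies pinch_z behind it (pinch_z is the distance from the TCP to the grasp point, in mm); z points along the fingers, y is the line along which they close (so a half turn about z gives the same grasp; the last joint's range is limited). The gripper opens to 88 mm and grips with 3 to 60 N. Pads are 20 mm wide; open, the fingers measure 115 mm over their backs; the gripper's body (75 mm by 178 mm) begins 61 mm behind the grasp point.
Start: joints at [-1.15, 0.423, 1.63, -0, 1.089, -0.019], TCP at [266.114, -565.498, 222.675] pointing down, gripper open.
Joint ranges: [-3, 3], [-0.9, 2.11], [0.09, 2.58], [-1.31, 4.45], [0.11, 2.69], [-2.54, 2.54]. Speed limits (rad/s): [2.39, 2.39, 3.01, 3.14, 3.14, 3.14].

### API

Orientations are given as a rotation vector (axis times angle).
In Python, from workcell import get_obs, get_image, close_job, pinch_z gives the robot as it stands.
- The arm moves only by the tool jog_arm, never from a script. Its argument "commands" is a list of rows, each a list of 3 entries, a list of its own where there are three numbers: the gripper command: -1 is shut, 1 is fully open, values between are in proportion, then the shift along the tool's x, y, z as a fraction of full scale, then the turn, a rotation vector about the tool's x, y, z as a fraction of full scale. In form: [[gripper, [tx, ty, tz], [rx, ry, rz]], ...]. A call has 1 to 10 rows; each row shifts and turns the commanded pose from where the row before left it, along the tool's axes as they then stand; what a row does not reach is not made up. Full scale, the value 1, is 0.1 m for a shift and 45 degrees for a turn. A row lasts 1/10 s, in which the tool goes at most 50 mm and 8.59 degrees, less where a joint would pass 70% of its speed; a pose out of reach is approached as far as the arm can. A call with a number of a shift or a turn outside -1 to 1 is refused whole. A call with a gripper value outside its range is refused whole. The fingers move at their own pace and stop on an object; the grip force is fixed at half the most. Time passes only in rows, so rows that do not move let the fingers close. It gives the time, the measured TCP pose, the force, the opening and the grip force at its end, in the units of the state.
- get_obs(): the state, without advancing time (a new reading comes with each control period).
- get_image(name): name is "side" or "top"; returns a dict with "image" (420x560x3 uint8, blue, green, red), "z_map" (420x560 float32, mm along the optical axis (not along the pixel's ray), 0 where there is no reading), "intrinsics" (3x3 intrinsics, pixels), "eye" and "orientation" of the camera in the world. Camera axes: x right, y down, z forward; pixel columns grow to the right and rows downward; lengths in mm; the calibration is good to about 2 mm. A picture is of the moment at which its call begins.
- close_job(): hands the job in; it is judged then, once.
The state is a dict: "t": time; "qpos": joint angles; "qvel": joint speeds; "joint_torque": joint torques, N m; "ee_pos": TCP position; "orientation": TCP orientation; "ft_force": force on the tool from outside, world axes, zero at the start; "moment": the same for the moment, N m; "width": finger opening in mm; "grasp_force": force on a finger pad.
Only numpy, scipy, OpenCV 4.12 (cv2) and the standard library are available. Lean on these libraries where they do the work, as an engineer would, in place of code of your own. Each camera call takes 0.05 s, during which the arm holds its last target. There are 200 camera calls.

## Working session

There is one attempt and no reset: what is moved stays moved. The work goes in short steps, Python scripts to look and compute and a tool call to move; the robot and the scene stay as the last step left them, time stands still between calls to the robot, and variables do not carry over. Pictures are saved under pics/ and viewed, at most 10 in all, crops included, and the job is handed in when it is done.

Besides the shell and the picture viewer there is one more tool, called after ">>>" as name(argument=value, ...), one argument or row to a line, values as JSON. jog_arm: Moves the arm, as the interface text tells. Its arguments: {"type":"object","properties":{"commands":{"type":"array","items":{"type":"array"}}},"required":["commands"]}

```bash
mkdir -p pics; cat > h.py <<'E'
import numpy as np, cv2
from scipy.spatial.transform import Rotation as R
from workcell import *
def rot(o):
    o=np.array(o,float)
    return o if o.shape==(3,3) else (R.from_rotvec(o).as_matrix() if o.size==3 else R.from_quat(o).as_matrix())
def cloud(d):
    z=d['z_map'].astype(float);K=np.array(d['intrinsics']);v,u=np.indices(z.shape)
    p=np.stack([(u-K[0,2])/K[0,0]*z,(v-K[1,2])/K[1,1]*z,z],-1)@rot(d['orientation']).T+np.array(d['eye'])
    p[z==0]=np.nan
    return p
E
python3 - <<'E'
from h import *
import pickle
o=get_obs();print({k:np.round(v,3) for k,v in o.items()},pinch_z)
for n in('side','top'):
    d=get_image(n);cv2.imwrite(f'pics/{n}0.png',d['image']);pickle.dump(d,open(n+'0.pkl','wb'));print(n,d['eye'],d['orientation'],d['intrinsics'])
E
```

```text
{'t': np.float64(0.0), 'qpos': array([-1.15 ,  0.424,  1.631, -0.   ,  1.089, -0.019]), 'qvel': array([ 0.001, -0.   ,  0.002, -0.001,  0.001, -0.001]), 'joint_torque': array([-0.0000e+00, -5.4462e+01, -2.7367e+01,  6.4000e-02,  2.3000e-02,
       -0.0000e+00]), 'ee_pos': array([ 265.901, -565.019,  221.942]), 'orientation': array([-3.065, -0.685,  0.   ]), 'ft_force': array([ 0.137, -0.987, -0.849]), 'moment': array([-0.016,  0.04 , -0.023]), 'grasp_force': np.float64(0.0), 'width': np.float64(87.73)} 18.700000000000003
side [ 353.24111139 -453.91566073  565.64947761] [-2.30974639  0.5139473  -0.20643488] [[429.33102805   0.         280.61842153]
 [  0.         429.33102805 209.46099213]
 [  0.           0.           1.        ]]
top [434.83063934  41.43770537 761.04672135] [-2.15161822  2.09905789 -0.19873488] [[404.55994748   0.         275.91892632]
 [  0.         404.55994748 207.35648052]
 [  0.           0.           1.        ]]
```

View pics/top0.png

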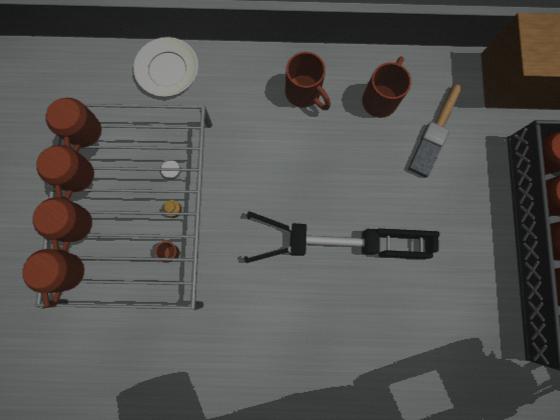

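View pics/side0.png

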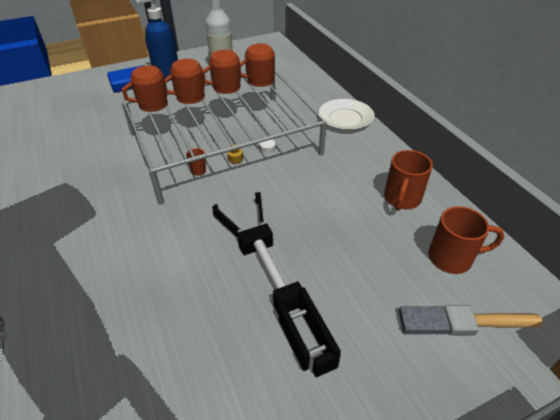

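The top picture shows the brass plug in the middle place at about (172,208), between the white cap (171,169) and the clay cup (166,251). The rack's front rail runs from (203,108) to (195,307). The reacher has its handle at (367–438, 230–258) and its jaws at (245–290, 213–262). The side view agrees.

```bash
python3 - <<'E'
from h import *
import pickle
for n in('top','side'):
    d=pickle.load(open(n+'0.pkl','rb'));p=cloud(d);im=d['image'].astype(int);h=cv2.cvtColor(d['image'],cv2.COLOR_BGR2HSV)
    z=p[...,2]; print(n)
    yel=(h[...,0]>14)&(h[...,0]<32)&(h[...,1]>110)&(h[...,2]>60)&(z<60)&(z>4)
    nl,l,s,c=cv2.connectedComponentsWithStats(yel.astype('uint8'))
    for i in range(1,nl):
        if s[i,4]>25:
            q=p[l==i];print('yel',c[i],s[i],np.nanmedian(q,0),np.nanmin(q,0),np.nanmax(q,0),np.nanmedian(q[q[:,2]>30],0))
    # rail points
    pts=[(203,112),(201,150),(199,200),(197,250),(194,300)] if n=='top' else [(160,172),(200,160),(250,147),(300,133)]
    for u,v in pts:
        w=p[v-5:v+6,u-5:u+6].reshape(-1,3);w=w[(w[:,2]>70)&(w[:,2]<92)];print('rail',len(w),np.round(w.mean(0)) if len(w) else '')
    box=(slice(205,270),slice(238,445)) if n=='top' else (slice(190,376),slice(205,345))
    m=np.zeros(z.shape,bool);m[box]=True;m&=z>8
    q=p[m];q=q[np.isfinite(q[:,0])];print(len(q),q.min(0),q.max(0))
    hi=q[q[:,2]>43];print('handle',cv2.minAreaRect(hi[:,:2].astype('float32')),np.median(hi[:,2]))
    np.save(n+'q.npy',q)
    # axis
    hd=q[(q[:,2]<40)]
    for a in np.arange(int(q[:,1].min()),int(q[:,1].max()),10):
        s_=q[(q[:,1]>=a)&(q[:,1]<a+10)]
        if len(s_): print(a,len(s_),np.round([s_[:,0].min(),s_[:,0].max(),np.median(s_[:,2]),s_[:,2].max()],1))
E
```

```text
top
yel [448.90169492 104.46779661] [438  85  22  40 295] [ 786.90410553 -292.18302835   19.99535352] [ 745.31982142 -316.27413337   14.87096066] [ 829.02172849 -269.44248079   23.90040685] [nan nan nan]
yel [171.3452381 206.2797619] [163 200  18  12 168] [567.71074334 232.91678249  35.16729269] [558.08279491 221.63949913  12.87693963] [581.90025567 250.68387306  39.83993438] [566.41791215 236.84108746  36.78928898]
rail 66 [732. 178.  83.]
rail 55 [660. 177.  84.]
rail 50 [571. 176.  84.]
rail 55 [486. 175.  84.]
rail 56 [403. 175.  83.]
2991 [ 470.35544089 -247.6789188     8.1087967 ] [563.0393082   97.02615478  54.13143474]
handle ((509.9129943847656, -183.9524688720703), (124.9285888671875, 48.0552978515625), 88.64601135253906) 49.616114262391875
-247 153 [496.6 532.4  42.8  52.9]
-237 140 [484.8 532.1  39.1  53.5]
-227 141 [484.9 531.9  34.4  52.9]
-217 90 [485.2 533.3  48.8  53.6]
-207 87 [485.5 533.2  49.3  53.6]
-197 86 [485.7 532.8  49.3  53.5]
-187 90 [486.  532.6  49.1  54. ]
-177 86 [486.2 534.2  49.2  54.1]
-167 144 [486.5 533.6  38.6  52.8]
-157 103 [486.6 533.7  48.1  
[... 2070 characters left out ...]
2.8 517.7  27.8  30.9]
-101 55 [503.  518.4  27.5  30.4]
-91 58 [503.3 518.9  27.6  31. ]
-81 55 [503.7 518.3  27.7  30.7]
-71 52 [503.9 519.2  27.6  30.5]
-61 51 [504.4 518.9  27.5  30.7]
-51 48 [504.1 519.   28.   29.9]
-41 49 [504.5 520.   27.6  30.8]
-31 43 [504.7 520.7  27.8  29.9]
-21 321 [485.2 539.8  26.1  35.7]
-11 164 [485.2 541.4  32.8  35.6]
-1 168 [485.4 541.6  32.7  35.9]
9 63 [485.6 539.7  32.2  34.5]
19 47 [488.  538.9  29.1  32. ]
29 56 [484.4 542.8  28.   31.7]
39 61 [481.5 546.4  28.5  32.1]
49 51 [478.6 549.8  27.7  31.6]
59 51 [476.1 554.6  28.3  31.8]
69 52 [472.8 556.6  27.5  32.7]
79 59 [469.7 561.   26.3  31.6]
89 46 [469.1 559.9  27.4  33.3]
  return np.nanmean(a, axis, out=out, keepdims=keepdims)
```

```bash
cat >> h.py <<'E'
def go(target,ydir_deg=None):
    o=get_obs();M=rot(o['orientation']);p=np.array(o['ee_pos'])
    print('t',o['t'],'pos',np.round(p,1),'tilt z',np.round(M[:,2],4),'ydir',round(np.degrees(np.arctan2(M[1,1],M[0,1])),2),'w',round(float(o['width']),1),'F',np.round(o['ft_force'],1),'g',round(float(o['grasp_force']),1))
    print('tool shift mm',np.round(M.T@(np.array(target)-p),1))
    if ydir_deg is not None:
        a=np.radians(ydir_deg);y=np.array([np.cos(a),np.sin(a),0]);z=np.array([0,0,-1.]);T=np.stack([np.cross(y,z),y,z],1)
        r=R.from_matrix(M.T@T).as_rotvec(degrees=True);print('turn deg',np.round(r,2),'frac',np.round(r/45,3))
E
python3 -c "
from h import *
go([509,-194,222],-1.5)"
```

```text
t 0.1 pos [ 265.9 -565.   222. ] tilt z [-6.0e-04  1.3e-03 -1.0e+00] ydir -64.8 w 88.0 F [-0.4  0.1 -0.4] g 0.0
tool shift mm [ 3.779e+02 -2.322e+02  3.000e-01]
turn deg [-7.00e-02 -4.00e-02 -6.33e+01] frac [-2.000e-03 -1.000e-03 -1.407e+00]
```

>>> jog_arm(
  commands=[
    [1, [0.378, -0.232, 0], [0, 0, 0]],
    [1, [0.378, -0.232, 0], [0, 0, 0]],
    [1, [0.378, -0.232, 0], [0, 0, 0]],
    [1, [0.378, -0.232, 0], [0, 0, 0]],
    [1, [0.378, -0.232, 0], [0, 0, 0]],
    [1, [0.378, -0.232, 0], [0, 0, 0]],
    [1, [0.378, -0.232, 0], [0, 0, 0]],
    [1, [0.378, -0.232, 0], [0, 0, 0]],
    [1, [0.378, -0.232, 0], [0, 0, 0]],
    [1, [0.378, -0.232, 0], [0, 0, 0]],
  ],
)

```text
t: 1.1
ee_pos: [509.9, -192.9, 222.5]
orientation: [-3.066, -0.685, 0.001]
ft_force: [0.2, 0.6, -0.2]
width: 87.9
grasp_force: 0.0
```

>>> jog_arm(
  commands=[
    [1, [0, 0, 0], [0, 0, -0.176]],
    [1, [0, 0, 0], [0, 0, -0.176]],
    [1, [0, 0, 0], [0, 0, -0.176]],
    [1, [0, 0, 0], [0, 0, -0.176]],
    [1, [0, 0, 0], [0, 0, -0.176]],
    [1, [0, 0, 0], [0, 0, -0.176]],
    [1, [0, 0, 0], [0, 0, -0.176]],
    [1, [0, 0, 0], [0, 0, -0.176]],
    [1, [0, 0, 0], [0, 0, 0]],
    [1, [0, 0, 0], [0, 0, 0]],
  ],
)

```text
t: 2.1
ee_pos: [509.2, -194.6, 222.5]
orientation: [-2.253, -2.189, 0.0]
ft_force: [-1.3, 1.0, -0.1]
width: 87.7
grasp_force: 0.0
```

```bash
python3 -c "
from h import *
go([509,-194,12],-1.5)"
```

```text
t 2.1 pos [ 509.2 -194.6  222.5] tilt z [-5.e-04  2.e-04 -1.e+00] ydir -1.65 w 87.7 F [-1.3  1.  -0.1] g 0.0
tool shift mm [ 5.000e-01 -1.000e-01  2.105e+02]
turn deg [-0.03 -0.01 -0.15] frac [-0.001 -0.    -0.003]
```

>>> jog_arm(
  commands=[
    [1, [0, 0, 0.35], [0, 0, 0]],
    [1, [0, 0, 0.35], [0, 0, 0]],
    [1, [0, 0, 0.35], [0, 0, 0]],
    [1, [0, 0, 0.35], [0, 0, 0]],
    [1, [0, 0, 0.3], [0, 0, 0]],
    [1, [0, 0, 0.25], [0, 0, 0]],
    [1, [0, 0, 0.15], [0, 0, 0]],
    [1, [0, 0, 0], [0, 0, 0]],
    [0.5, [0, 0, 0], [0, 0, 0]],
    [0.15, [0, 0, 0], [0, 0, 0]],
  ],
)

```text
t: 3.1
ee_pos: [510.3, -195.0, 13.9]
orientation: [2.248, 2.191, 0.001]
ft_force: [0.6, -0.3, 0.7]
width: 75.3
grasp_force: 0.0
```

>>> jog_arm(
  commands=[
    [0.1, [0, 0, 0], [0, 0, 0]],
    [0.05, [0, 0, 0], [0, 0, 0]],
    [0.02, [0, 0, 0], [0, 0, 0]],
    [0.02, [0, 0, 0], [0, 0, 0]],
    [0.02, [0, 0, 0], [0, 0, 0]],
  ],
)

```text
t: 3.6
ee_pos: [510.4, -194.9, 13.2]
orientation: [2.248, 2.192, 0.002]
ft_force: [3.5, 0.7, 2.7]
width: 45.2
grasp_force: 8.7
```

```bash
python3 - <<'E'
from h import *
go([509,-194,12],-1.5)
d=get_image('top');cv2.imwrite('pics/top1.png',d['image'])
E
```

```text
t 3.6 pos [ 510.4 -194.9   13.2] tilt z [ 2.1e-03 -6.0e-04 -1.0e+00] ydir -1.46 w 45.2 F [3.5 0.7 2.7] g 8.7
tool shift mm [ 0.8 -1.4  1.2]
turn deg [0.12 0.03 0.04] frac [0.003 0.001 0.001]
```

View pics/top1.png

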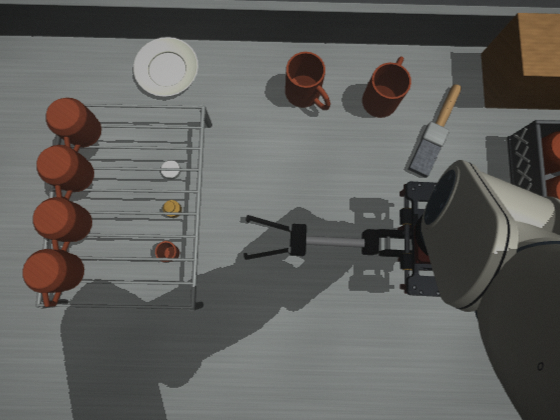

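The top view shows the gripper around the handle at about (425,240). The jaws are still open at (245, 219–257), and the trigger is lightly squeezed.

>>> jog_arm(
  commands=[
    [0.02, [0.04, 0.05, 0], [0, 0, 0]],
    [0.02, [0.06, 0.07, 0], [0, 0, 0]],
    [0.02, [0.06, 0.07, 0], [0, 0, 0]],
    [0.02, [0.06, 0.07, 0], [0, 0, 0]],
    [0.02, [0.06, 0.07, 0], [0, 0, 0]],
    [0.02, [0.06, 0.07, 0], [0, 0, 0]],
    [0.02, [0.04, 0.05, 0], [0, 0, 0]],
    [0.02, [0.02, 0.02, 0], [0, 0, 0]],
    [0.02, [0, 0, 0], [0, 0, 0]],
    [0.02, [0, 0, 0], [0, 0, 0]],
  ],
)

```text
t: 4.65
ee_pos: [557.3, -155.9, 12.9]
orientation: [-2.248, -2.194, 0.001]
ft_force: [-0.7, -0.5, 4.7]
width: 45.3
grasp_force: 7.2
```

```bash
cat >> h.py <<'E'
def jaws(n='top',save=None,off=0.):
    d=get_image(n);p=cloud(d);im=d['image']
    if save: cv2.imwrite(save,im)
    o=get_obs();M=rot(o['orientation']);e=np.array(o['ee_pos'])
    q=(p-e)@M  # tool frame
    dark=im.max(2)<60
    for a in range(180,295,10):
        m=(q[...,0]>=a)&(q[...,0]<a+10)&(abs(q[...,1])<62)&(p[...,2]>15)&(p[...,2]<42)&dark
        y=q[...,1][m]
        if m.sum()>3:print(a,m.sum(),'tool y',np.round([y.min(),y.max(),(y.min()+y.max())/2],1),'zmed',round(np.median(p[...,2][m]),1))
    x=q[...,0][(abs(q[...,1])<62)&(p[...,2]>15)&(p[...,2]<42)&dark&(q[...,0]>170)];print('tip',np.round(x.max(),1),'head',np.round(x.min(),1))
    h=cv2.cvtColor(im,cv2.COLOR_BGR2HSV);y=(h[...,0]>14)&(h[...,0]<32)&(h[...,1]>110)&(h[...,2]>60)&(p[...,2]<60)&(p[...,2]>4)&(abs(q[...,1])<80)&(q[...,0]>200)
    w=p[y]
    if len(w):print('plug top',np.round(np.median(w[w[:,2]>w[:,2].max()-8],0),1),'rng',np.round(w.min(0),1),np.round(w.max(0),1),'tool',np.round(np.median(q[y],0),1))
E
python3 - <<'E'
from h import *
go([562,-19.5,13.2],-1.46)
jaws('top');jaws('side','pics/s2.png')
E
```

```text
t 4.65 pos [ 557.3 -155.9   12.9] tilt z [-5.e-04 -4.e-04 -1.e+00] ydir -1.39 w 45.3 F [-0.7 -0.5  4.7] g 7.2
tool shift mm [136.5   1.4  -0.3]
turn deg [-0.03  0.02  0.07] frac [-0.001  0.001  0.002]
180 146 tool y [-30.5  25.   -2.8] zmed 34.6
190 173 tool y [-30.6  24.8  -2.9] zmed 34.5
200 148 tool y [-30.5  24.4  -3. ] zmed 34.6
210 41 tool y [-27.4  20.   -3.7] zmed 31.0
220 52 tool y [-28.5  23.5  -2.5] zmed 30.7
230 50 tool y [-31.   24.7  -3.2] zmed 30.8
240 48 tool y [-33.4  26.9  -3.2] zmed 30.6
250 54 tool y [-35.6  29.5  -3. ] zmed 31.1
260 47 tool y [-37.5  31.2  -3.2] zmed 30.8
270 49 tool y [-40.1  33.8  -3.1] zmed 30.8
280 63 tool y [-42.2  35.4  -3.4] zmed 30.6
290 7 tool y [-37.2  29.6  -3.8] zmed 30.8
tip 387.2 head 180.3
plug top [567.1 236.8  36.9] rng [551.6 221.3  10.7] [582.1 251.1  39.9] tool [ 3.894e+02  3.000e-01 -1.330e+01]
180 224 tool y [-31.6  23.2  -4.2] zmed 31.8
190 133 tool y [-31.6  23.1  -4.3] zmed 33.0
200 79 tool y [-31.6  22.2  -4.7] zmed 32.5
210 18 tool y [-27.9  17.9  -5. ] zmed 28.9
220 45 tool y [-29.9  20.6  -4.6] zmed 27.7
230 39 tool y [-33.3  21.9  -5.7] zmed 28.2
240 36 tool y [-34.5  24.4  -5.1] zmed 28.3
250 40 tool y [-37.1  26.5  -5.3] zmed 27.4
260 40 tool y [-39.6  29.8  -4.9] zmed 27.9
270 34 tool y [-41.3  31.7  -4.8] zmed 27.7
280 36 tool y [-42.6  33.4  -4.6] zmed 28.1
tip 287.2 head 175.1
plug top [566.4 227.   31.6] rng [550.8 218.3   4.5] [580.3 241.4  35.8] tool [381.6  -3.4  -6.9]
```

View pics/s2.png

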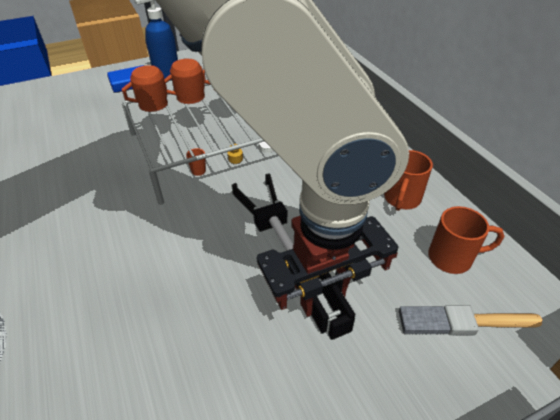

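The side view shows the jaws open at (235–272, 175–190), short of the rack, pointing at the plug at (235,156). The jaw axis is 3 mm to the side of the plug line. I'll shift +5.5 mm in tool y and go forward 136 mm.

>>> jog_arm(
  commands=[
    [0.02, [0.06, 0.02, 0], [0, 0, 0]],
    [0.02, [0.1, 0.02, 0], [0, 0, 0]],
    [0.02, [0.1, 0.015, 0], [0, 0, 0]],
    [0.02, [0.1, 0, 0], [0, 0, 0]],
    [0.02, [0.1, 0, 0], [0, 0, 0]],
    [0.02, [0.1, 0, 0], [0, 0, 0]],
    [0.02, [0.1, 0, 0], [0, 0, 0]],
    [0.02, [0.05, 0, 0], [0, 0, 0]],
    [0.02, [0.02, 0, 0], [0, 0, 0]],
    [0.02, [0, 0, 0], [0, 0, 0]],
  ],
)

```text
t: 5.75
ee_pos: [564.9, -81.9, 12.9]
orientation: [2.248, 2.194, 0.001]
ft_force: [-0.5, -1.6, 6.1]
width: 44.9
grasp_force: 7.6
```

```bash
python3 - <<'E'
from h import *
go([562,-19.5,13.2],-1.46)
jaws('top','pics/t3.png')
E
```

```text
t 5.75 pos [564.9 -81.9  12.9] tilt z [ 4.e-04  1.e-04 -1.e+00] ydir -1.39 w 44.9 F [-0.5 -1.6  6.1] g 7.6
tool shift mm [62.3 -4.4 -0.3]
turn deg [ 0.02 -0.01  0.07] frac [ 0.001 -0.     0.002]
180 166 tool y [-30.1  24.7  -2.7] zmed 34.1
190 168 tool y [-30.   24.4  -2.8] zmed 34.6
200 143 tool y [-30.2  25.8  -2.2] zmed 34.3
210 36 tool y [-25.9  20.4  -2.8] zmed 30.7
220 49 tool y [-28.   23.1  -2.5] zmed 30.6
230 52 tool y [-30.   24.9  -2.6] zmed 30.8
240 49 tool y [-32.   26.9  -2.6] zmed 30.5
250 52 tool y [-35.1  29.6  -2.8] zmed 30.3
260 13 tool y [-36.   30.9  -2.6] zmed 29.8
270 27 tool y [-39.8  34.2  -2.8] zmed 30.2
280 56 tool y [-42.   37.5  -2.3] zmed 30.9
290 6 tool y [-37.8  35.3  -1.2] zmed 31.1
tip 312.3 head 180.4
plug top [566.4 236.4  37.1] rng [551.3 221.4   9.6] [582.2 251.5  39.1] tool [314.9  -5.6 -12.6]
```

>>> jog_arm(
  commands=[
    [0.02, [0.06, 0, 0], [0, 0, 0]],
    [0.02, [0.1, 0, 0], [0, 0, 0]],
    [0.02, [0.1, 0, 0], [0, 0, 0]],
    [0.02, [0.1, 0, 0], [0, 0, 0]],
    [0.02, [0.1, 0, 0], [0, 0, 0]],
    [0.02, [0.1, 0, 0], [0, 0, 0]],
    [0.02, [0.06, 0, 0], [0, 0, 0]],
    [0.02, [0, 0, 0], [0, 0, 0]],
    [0.02, [0, 0, 0], [0, 0, 0]],
  ],
)

```text
t: 6.7
ee_pos: [566.3, -19.4, 12.9]
orientation: [-2.248, -2.194, -0.001]
ft_force: [0.0, 3.2, 5.6]
width: 45.0
grasp_force: 7.6
```

```bash
python3 - <<'E'
from h import *
go([562,-19.5,13.2],-1.46)
jaws('top','pics/t4.png')
im=cv2.imread('pics/t4.png')[90:320,20:330];cv2.imwrite('pics/t4c.png',cv2.resize(im,None,fx=2.5,fy=2.5))
E
```

```text
t 6.7 pos [566.3 -19.4  12.9] tilt z [ 3.e-04  8.e-04 -1.e+00] ydir -1.4 w 45.0 F [0.  3.2 5.6] g 7.6
tool shift mm [-0.2 -4.3 -0.3]
turn deg [ 0.01 -0.05  0.06] frac [ 0.    -0.001  0.001]
180 188 tool y [-30.2  25.7  -2.2] zmed 33.5
190 168 tool y [-30.2  25.2  -2.5] zmed 34.4
200 12 tool y [-30.   25.1  -2.4] zmed 34.2
210 35 tool y [-26.2  20.7  -2.7] zmed 30.8
220 49 tool y [-27.9  22.8  -2.6] zmed 31.0
230 42 tool y [-30.6  22.   -4.3] zmed 30.3
240 43 tool y [-32.6  22.5  -5.1] zmed 28.8
250 39 tool y [-34.7  30.3  -2.2] zmed 31.4
260 40 tool y [-36.9  31.8  -2.5] zmed 31.1
270 45 tool y [-39.3  34.9  -2.2] zmed 30.6
280 63 tool y [-41.5  36.3  -2.6] zmed 30.4
290 5 tool y [-41.5  28.5  -6.5] zmed 30.8
tip 291.6 head 177.2
plug top [566.2 236.4  36.9] rng [551.3 221.4  16.8] [582.1 251.4  39. ] tool [253.3  -5.1 -21.1]
```

View pics/t4c.png

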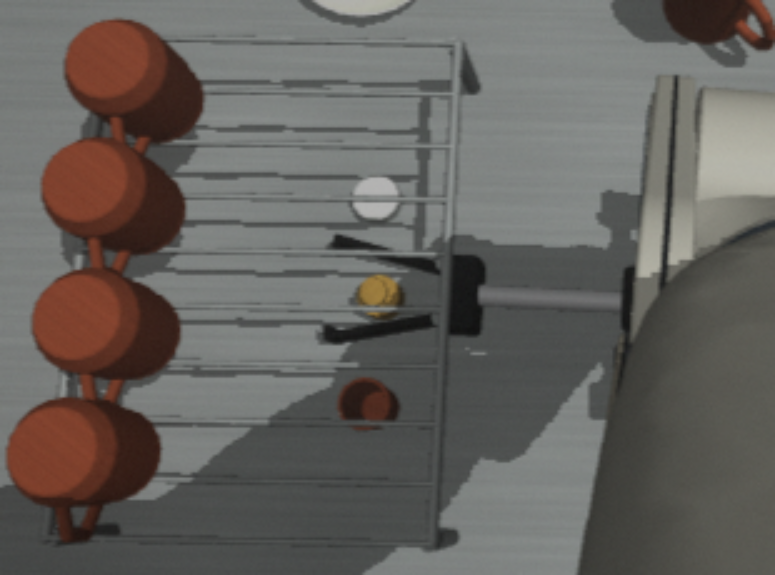

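The crop shows the plug at (378,293) standing between the open blades, whose tips are at (335,240) and (330,333). The cap and the cup are clear. Squeezing now.

>>> jog_arm(
  commands=[
    [-0.02, [0, 0, 0], [0, 0, 0]],
    [-0.05, [0, 0, 0], [0, 0, 0]],
    [-0.08, [0, 0, 0], [0, 0, 0]],
    [-0.11, [0, 0, 0], [0, 0, 0]],
    [-0.14, [0, 0, 0], [0, 0, 0]],
    [-0.17, [0, 0, 0], [0, 0, 0]],
    [-0.2, [0, 0, 0], [0, 0, 0]],
    [-0.2, [0, 0, 0], [0, 0, 0]],
    [-0.2, [0, 0, 0], [0, 0, 0]],
  ],
)

```text
t: 7.65
ee_pos: [566.9, -21.1, 12.9]
orientation: [2.249, 2.192, 0.001]
ft_force: [3.7, 3.1, 4.8]
width: 37.4
grasp_force: 30.0
```

```bash
python3 - <<'E'
from h import *
go([562,-19.5,13.2],-1.46)
jaws('top','pics/t5.png')
E
```

```text
t 7.65 pos [566.9 -21.1  12.9] tilt z [ 0.0013 -0.     -1.    ] ydir -1.45 w 37.4 F [3.7 3.1 4.8] g 30.0
tool shift mm [ 1.5 -5.  -0.3]
turn deg [ 0.08 -0.    0.01] frac [ 0.002 -0.     0.   ]
180 184 tool y [-34.1  21.1  -6.5] zmed 33.9
190 175 tool y [-33.7  20.9  -6.4] zmed 34.7
200 33 tool y [-33.7  19.8  -6.9] zmed 34.5
210 39 tool y [-28.8  14.7  -7.1] zmed 30.9
220 48 tool y [-27.1  14.1  -6.5] zmed 30.8
230 45 tool y [-27.2  15.9  -5.7] zmed 30.6
240 55 tool y [-27.6  14.9  -6.3] zmed 30.5
250 41 tool y [-27.6  14.4  -6.6] zmed 31.1
260 51 tool y [-27.6  15.8  -5.9] zmed 30.7
270 52 tool y [-27.9  15.7  -6.1] zmed 30.4
280 60 tool y [-27.9  14.8  -6.6] zmed 30.2
290 10 tool y [-26.8  16.7  -5. ] zmed 30.1
tip 292.3 head 180.4
plug top [567.6 236.2  36.8] rng [553.2 221.2  12.6] [583.7 251.4  40.1] tool [254.5  -4.7 -21.2]
```

>>> jog_arm(
  commands=[
    [-0.2, [-0.03, 0, 0], [0, 0, 0]],
    [-0.2, [-0.06, 0, 0], [0, 0, 0]],
    [-0.2, [-0.08, 0, 0], [0, 0, 0]],
    [-0.2, [-0.08, 0, 0], [0, 0, 0]],
    [-0.2, [-0.08, 0, 0], [0, 0, 0]],
    [-0.2, [-0.08, 0, 0], [0, 0, 0]],
    [-0.2, [-0.08, 0, 0], [0, 0, 0]],
    [-0.2, [-0.08, 0, 0], [0, 0, 0]],
    [-0.2, [-0.08, 0, 0], [0, 0, 0]],
    [-0.2, [-0.06, 0, 0], [0, 0, 0]],
  ],
)

```text
t: 8.7
ee_pos: [563.3, -91.2, 12.9]
orientation: [-2.248, -2.191, 0.001]
ft_force: [-0.6, 10.0, 12.3]
width: 37.2
grasp_force: 30.0
```

```bash
python3 - <<'E'
from h import *
go([562,-100,13.2],-1.46)
jaws('top','pics/t6.png')
E
```

```text
t 8.7 pos [563.3 -91.2  12.9] tilt z [-0.0023  0.0015 -1.    ] ydir -1.46 w 37.2 F [-0.6 10.  12.3] g 30.0
tool shift mm [-8.8 -1.1 -0.3]
turn deg [-0.14 -0.08  0.  ] frac [-0.003 -0.002  0.   ]
180 150 tool y [-33.9  20.9  -6.5] zmed 34.3
190 168 tool y [-34.2  21.8  -6.2] zmed 34.4
200 164 tool y [-34.  22.  -6.] zmed 34.4
210 39 tool y [-31.   13.9  -8.6] zmed 31.3
220 46 tool y [-27.3  13.7  -6.8] zmed 30.4
230 49 tool y [-27.2  15.6  -5.8] zmed 31.2
240 48 tool y [-27.5  14.3  -6.6] zmed 30.3
250 49 tool y [-27.7  14.3  -6.7] zmed 30.6
260 49 tool y [-27.9  15.6  -6.1] zmed 30.7
270 17 tool y [-28.1  15.1  -6.5] zmed 29.7
280 46 tool y [-28.3  14.1  -7.1] zmed 30.8
290 24 tool y [-28.   13.9  -7. ] zmed 31.1
tip 293.6 head 181.6
plug top [563.7 166.7  36.8] rng [550.9 151.8  15. ] [580.  181.1  40.1] tool [256.7  -6.8 -11.5]
```

>>> jog_arm(
  commands=[
    [-0.2, [-0.08, 0, 0], [0, 0, 0]],
    [-0.2, [-0.08, 0, 0], [0, 0, 0]],
    [-0.2, [-0.08, 0, 0], [0, 0, 0]],
    [-0.2, [-0.08, 0, 0], [0, 0, 0]],
    [-0.2, [-0.08, 0, 0], [0, 0, 0]],
    [-0.2, [-0.08, 0, 0], [0, 0, 0]],
    [-0.2, [-0.08, 0, 0], [0, 0, 0]],
    [-0.2, [-0.08, 0, 0], [0, 0, 0]],
    [-0.2, [-0.08, 0, 0], [0, 0, 0]],
    [-0.2, [-0.06, 0, 0], [0, 0, 0]],
  ],
)

```text
t: 9.75
ee_pos: [561.1, -168.7, 12.9]
orientation: [-2.247, -2.191, 0.001]
ft_force: [-0.6, 11.3, 12.5]
width: 37.3
grasp_force: 30.0
```

>>> jog_arm(
  commands=[
    [-0.2, [-0.03, 0, 0], [0, 0, 0]],
    [-0.2, [0, 0, 0], [0, 0, 0]],
    [-0.2, [0, 0, 0], [0, 0, 0]],
    [-0.2, [0, 0, 0], [0, 0, 0]],
    [-0.2, [0, 0, 0], [0, 0, 0]],
    [-0.2, [0, 0, 0], [0, 0, 0]],
  ],
)

```text
t: 10.35
ee_pos: [561.1, -172.1, 13.0]
orientation: [-2.247, -2.191, 0.002]
ft_force: [-1.2, 5.6, 12.5]
width: 37.2
grasp_force: 30.0
```

```bash
python3 - <<'E'
from h import *
go([562,-100,13.2],-1.46)
jaws('top','pics/t7.png')
E
```

```text
t 10.35 pos [ 561.1 -172.1   13. ] tilt z [-0.0027  0.0014 -1.    ] ydir -1.44 w 37.2 F [-1.2  5.6 12.5] g 30.0
tool shift mm [72.1 -0.9 -0.2]
turn deg [-0.16 -0.07  0.02] frac [-0.004 -0.002  0.   ]
180 137 tool y [-33.7  21.5  -6.1] zmed 34.4
190 173 tool y [-33.7  20.8  -6.5] zmed 34.7
200 146 tool y [-33.9  20.4  -6.8] zmed 34.6
210 42 tool y [-30.9  14.4  -8.3] zmed 30.8
220 46 tool y [-26.9  14.4  -6.3] zmed 31.2
230 50 tool y [-27.4  15.8  -5.8] zmed 30.9
240 51 tool y [-27.3  15.1  -6.1] zmed 31.0
250 42 tool y [-27.4  14.6  -6.4] zmed 30.8
260 45 tool y [-27.5  15.6  -6. ] zmed 30.7
270 52 tool y [-27.7  15.7  -6. ] zmed 30.7
280 62 tool y [-27.9  15.2  -6.4] zmed 30.9
290 15 tool y [-27.6  12.3  -7.6] zmed 31.2
tip 292.9 head 179.9
plug top [561.8  86.6  37. ] rng [547.6  70.9  13.7] [577.9  99.   39.1] tool [257.1  -7.5 -10.8]
```

View pics/t7.png

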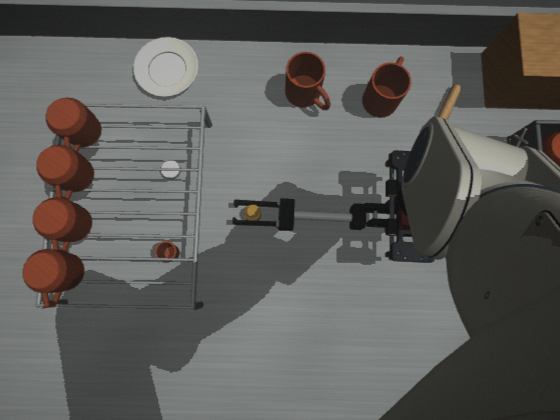

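The top view shows the plug at (253,213) gripped upright in the jaws, about 85 mm in front of the rack's rail (x≈198). Releasing slowly.

>>> jog_arm(
  commands=[
    [-0.13, [0, 0, 0], [0, 0, 0]],
    [-0.1, [0, 0, 0], [0, 0, 0]],
    [-0.06, [0, 0, 0], [0, 0, 0]],
    [-0.02, [0, 0, 0], [0, 0, 0]],
    [0.02, [0, 0, 0], [0, 0, 0]],
    [0.06, [0, 0, 0], [0, 0, 0]],
    [0.1, [0, 0, 0], [0, 0, 0]],
    [0.2, [0, 0, 0], [0, 0, 0]],
    [0.5, [0, 0, 0], [0, 0, 0]],
    [0.8, [0, 0, 0], [0, 0, 0]],
  ],
)

```text
t: 11.4
ee_pos: [561.9, -172.9, 12.2]
orientation: [-2.249, -2.193, 0.001]
ft_force: [-0.7, 0.6, -0.6]
width: 65.3
grasp_force: 0.0
```

>>> jog_arm(
  commands=[
    [0.8, [0, 0, 0], [0, 0, 0]],
    [0.8, [0, 0, 0], [0, 0, 0]],
    [0.8, [0, 0, -0.05], [0, 0, 0]],
    [0.8, [0, 0, -0.1], [0, 0, 0]],
    [0.8, [0, 0, -0.2], [0, 0, 0]],
    [0.8, [0, 0, -0.3], [0, 0, 0]],
    [0.8, [0, 0, -0.3], [0, 0, 0]],
    [0.8, [0, 0, -0.3], [0, 0, 0]],
    [0.8, [0, 0, -0.3], [0, 0, 0]],
    [0.8, [0, 0, 0], [0, 0, 0]],
  ],
)

```text
t: 12.4
ee_pos: [565.1, -173.8, 172.9]
orientation: [2.244, 2.188, 0.006]
ft_force: [-0.7, -0.1, 0.1]
width: 78.9
grasp_force: 0.0
```

```bash
python3 - <<'E'
from h import *
go([562,-172,150])
jaws('top');jaws('side','pics/s8.png')
E
```

```text
t 12.4 pos [ 565.1 -173.8  172.9] tilt z [ 0.0081 -0.0027 -1.    ] ydir -1.44 w 78.9 F [-0.7 -0.1  0.1] g 0.0
tool shift mm [ 1.8 -3.4 22.9]
180 117 tool y [-35.7  19.8  -8. ] zmed 34.1
190 175 tool y [-35.9  19.6  -8.2] zmed 34.6
200 167 tool y [-35.8  18.7  -8.6] zmed 34.5
210 48 tool y [-33.5  15.   -9.2] zmed 30.7
220 47 tool y [-35.7  18.5  -8.6] zmed 30.5
230 51 tool y [-38.5  21.5  -8.5] zmed 30.8
240 53 tool y [-41.9  24.4  -8.7] zmed 31.3
250 53 tool y [-45.3  28.1  -8.6] zmed 29.7
260 52 tool y [-48.4  30.7  -8.9] zmed 31.2
270 52 tool y [-51.6  34.2  -8.7] zmed 30.8
280 59 tool y [-54.8  38.3  -8.3] zmed 29.9
290 13 tool y [-51.9  35.2  -8.4] zmed 31.6
tip 292.7 head 181.1
plug top [561.9  86.7  37. ] rng [547.8  70.9  17.3] [576.5  98.8  39.8] tool [258.4 -10.9 145.8]
180 194 tool y [-35.4   8.1 -13.7] zmed 30.6
190 107 tool y [-35.3   2.9 -16.2] zmed 32.9
200 65 tool y [-35.5   3.  -16.2] zmed 32.9
210 15 tool y [-32.5 -27.6 -30.1] zmed 28.8
220 35 tool y [-36.8 -28.1 -32.4] zmed 25.6
230 33 tool y [-39.3 -30.1 -34.7] zmed 27.0
240 31 tool y [-42.9 -35.3 -39.1] zmed 27.2
250 27 tool y [-46.1 -38.8 -42.4] zmed 27.2
260 27 tool y [-49.5 -42.8 -46.2] zmed 26.8
270 28 tool y [-53.6 -44.1 -48.9] zmed 27.1
280 25 tool y [-53.9 -44.4 -49.2] zmed 27.6
tip 1318.4 head 178.9
plug top [559.9  81.6  35.2] rng [544.8  67.6   4.2] [575.4  98.1  37.6] tool [250.2 -11.3 147.7]
```

View pics/s8.png

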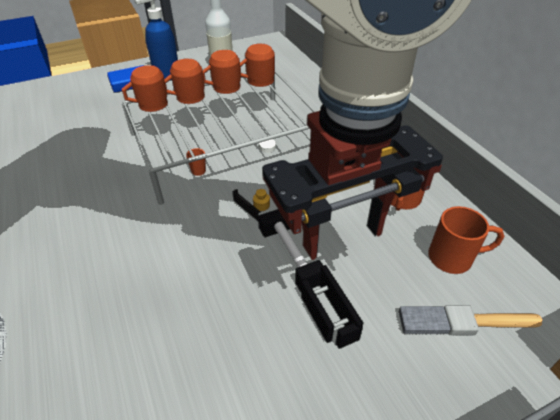

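The side view shows the plug upright at (262,198) in front of the rack. The reacher lies flat with its jaws sprung open to about 93 mm, and the gripper is clear above it. All is at rest, so I'm handing in.

>>> jog_arm(
  commands=[
    [0.8, [0, 0, 0], [0, 0, 0]],
    [0.8, [0, 0, 0], [0, 0, 0]],
    [0.8, [0, 0, 0], [0, 0, 0]],
    [0.8, [0, 0, 0], [0, 0, 0]],
  ],
)

```text
t: 12.9
ee_pos: [562.1, -172.9, 166.9]
orientation: [-2.248, -2.192, 0.001]
ft_force: [0.3, -0.1, 0.1]
width: 79.0
grasp_force: 0.0
```

```bash
python3 -c "
from workcell import *
print(close_job())"
```

```text
the job is handed in; nothing more can be done
None
```

I drew the plug out with the reacher and let go: by the last images it stands upright about 85 mm in front of the rack, and the reacher lies flat with its jaws open. I handed the job in at about 13 s; no verdict was returned.

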